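# Bring the tube rotator's loading clip to the top

## Task

Turn the tube rotator's spoked wheel by gently pushing one spoke after another with the fingertips, never gripping it or flinging it round, until the orange loading clip points straight up and stays there. Do not shift, tip or lift the rotator, and leave everything else on the bench where it stands.

Things in the scene. Friction and masses are not known exactly. Their poses are not given: they have to be found in the camera images.
- rotator: Tube rotator, a loose 3 kg stand on rubber feet; it only stands there, it is not to be shifted. Origin: centre underside on the bench; z up; its x axis is the wheel's axle, so the wheel turns in its y-z plane. Grey base plate x -100 to 90 mm, y +-75 mm, 18 mm high; white housing x -95 to -20 mm, y +-42.5 mm, up to z 160 mm. The wheel is mounted in front of the housing (on its +x side), hub centre at (25, 0, 130) mm
- hub (a point): Centre of the wheel on its axle, 130 mm above the bench; its axes turn with the wheel: x is the axle, z points along the orange spoke. The wheel has no rim: a black hub (radius 22 mm, 22 mm thick) carries six straight spokes 60 degrees apart, bars 12 mm square out to 73 mm radius, each ending in an empty U-shaped tube clip 24 mm wide and 14 mm thick from 73 to 100 mm radius, open outwards
- orange_clip (a point): Middle of the outer end of the orange clip, 100 mm from the hub centre along the orange spoke; z points outwards along the spoke. One spoke and its clip are orange, the other five have aluminium bars and blue clips; all are smooth and slippery
- wheel (a joint): Angle of the wheel (rad): 0 when the orange spoke points straight up, any whole turn counts the same; it grows as the top of the wheel moves towards the rotator's -y. It turns freely either way without stops and has a stiff, even drag of about 0.08 N m (about 1 N at a clip), so it stays where it is left and does not coast
- amber_vial: Small amber glass vial, 42 mm wide, 85 mm tall, black cap; loose bystander, origin at the centre of its underside
- beaker: Small glass beaker, rim 52 mm wide, 75 mm tall; loose bystander, origin at the centre of its underside
- tube_rack: Green tube rack, 75 x 190 mm, with black-capped tubes up to 107 mm tall fixed in it; loose bystander, origin at the centre of its underside
- reagent_bottle: Clear bottle with blue cap, 72 mm wide, 150 mm tall; loose bystander, origin at the centre of its underside
- brown_bottle: Brown bottle with white cap, 60 mm wide, 130 mm tall; loose bystander, origin at the centre of its underside
- magnifier: Black magnifying glass lying flat, lens ring 92 mm wide (origin at the lens centre), handle to 158 mm along its -x, 18 mm high; loose bystander, origin as said

How it is judged (in metres and radians):
At the end, for the whole second after the job is handed in: The orange clip points straight up within 8 degrees and the wheel is at rest; the rotator stands upright within 25 mm of where it was, every bystander upright within 30 mm of where it was (angle between orange_clip's own z axis and vertical below 0.14 rad and velocity of joint wheel between -0.05 and 0.05 rad/s and distance of rotator from where it was at the start of the episode below 0.025 m and angle between rotator's own z axis and vertical below 0.08 rad and distance of each of amber_vial, beaker, tube_rack, reagent_bottle, brown_bottle, magnifier from where it was at the start of the episode below 0.03 m and angle between each of amber_vial, beaker, tube_rack, reagent_bottle, brown_bottle, magnifier's own z axis and vertical below 0.3 rad); the robot touches nothing.
It fails at once if the rotator is shifted by more than 25 mm, lifted or tipped (distance of rotator from where it was at the start of the episode above 0.025 m or height (world z) of rotator above 0.01 m or angle between rotator's own z axis and vertical above 0.15 rad).
It fails at once if the rotator or its wheel is clamped or forced (more than 25 N from the fingers) (contact force between the fingers and rotator above 25 N).
It fails at once if the wheel is flung round (faster than 6 rad/s) (velocity of joint wheel above 6 rad/s or velocity of joint wheel below -6 rad/s).
It fails at once if a bystander is moved by more than 30 mm, lifted or knocked over (distance of any of amber_vial, beaker, tube_rack, reagent_bottle, brown_bottle, magnifier from where it was at the start of the episode above 0.03 m or angle between any of amber_vial, beaker, tube_rack, reagent_bottle, brown_bottle, magnifier's own z axis and vertical above 0.3 rad).
It also fails if it takes over 56 s, if anything falls off the work surface, if the arm or the gripper's body presses on something with over 40 N, if the wrist force passes 120 N, or if a joint passes its speed limit or range.

## Robot

A 6-joint arm with a two-finger parallel gripper is mounted at the origin on the work surface. World frame = base frame: x ahead of the robot, y to its left, z up, the work surface at z = 0. Lengths are in mm, angles in rad, forces in N, time in s.
With the tool pointing down it reaches from about 350 to 775 mm from the base axis. Payload 7.3 kg.
Tool frame: the origin (TCP) lies at the very end of the fingers, on their centre line; the grasp point (between the pads) lies 19 mm behind it (bot.grip_point_offset is the distance from the TCP to the grasp point, in mm); z points along the fingers, y is the line along which they close (so a half turn about z gives the same grasp; the last joint's range is limited). The gripper opens to 92 mm and grips with 3 to 60 N. Pads are 19 mm wide; open, the fingers measure 130 mm over their backs; the gripper's body (75 mm by 190 mm) begins 47 mm behind the grasp point.
Start: joints at [-1.485, 0.342, 1.524, -0, 1.275, -0.146], TCP at [120.63, -510.973, 226.741] pointing down, gripper open.
Joint ranges: [-2.53, 2.53], [-0.77, 2.02], [0.04, 2.7], [-1, 4.14], [0.28, 2.66], [-3.11, 3.11]. Speed limits (rad/s): [2.57, 2.57, 3.14, 3.14, 3.14, 3.14].

## Interface

Orientations are given as [roll, pitch, yaw] about the fixed x, y, z axes, in that order (R = Rz(yaw) Ry(pitch) Rx(roll)).
In Python, from plant import bot gives the robot as it stands. The module is installed in compiled form; this text tells all that it offers.
- The arm moves only by the shell command python3 -m jog 'ROWS' [OPENING]. ROWS is JSON, a list of rows, each a list of 6 numbers: the shift along the tool's x, y, z in mm, then the turn, a rotation vector about the tool's x, y, z in rad. In form: [[dx, dy, dz, rx, ry, rz], ...]. A call has 1 to 12 rows; each row shifts and turns the commanded pose from where the row before left it, along the tool's axes as they then stand; what a row does not reach is not made up. A row lasts 1/10 s, in which the tool goes at most 50 mm and 8.59 degrees, less where a joint would pass 70% of its speed; a pose out of reach is approached as far as the arm can. A call with a gripper value outside its range is refused whole. OPENING is the opening in per cent of the stroke, from 0 (shut) to 100 (fully open), set as the call begins (- or left out, the last holds). The fingers move at their own pace and stop on an object; the grip force is fixed at half the most. Time passes only in rows, so rows that do not move let the fingers close. It gives the time, the measured TCP pose, the force, the opening and the grip force at its end, in the units of the state.
- bot.get_obs(): the state, without advancing time (a new reading comes with each control period).
- bot.capture(name): name is "scene" or "top" or "wrist"; returns the picture (400x640x3 uint8, red, green, blue); there is no depth.
- bot.camera_model(name): a dict with "fx", "fy", "cx", "cy" (pixels), "position" and "orientation" of the camera in the world; the wrist camera has in their place "T_tool_cam" (4x4, takes a point from camera to tool coordinates, whose origin is the TCP and whose axes are the flange's). Camera axes: x right, y down, z forward; pixel columns grow to the right and rows downward; lengths in mm; the calibration is good to about 2 mm. A picture is of the moment at which its call begins: read the wrist's pose just before it. camera_model takes no time and is no camera call.
- bot.close_job(): hands the job in; it is judged then, once.
Trained networks look in the newest picture that a camera, given by its name, has taken for a name from the list of things; names that differ only in an ending like _2 or _b are one class to them, and where a whole thing is asked for, a point or a joint stands for the part that bears it (a point fixed in the world has none). Each returns a list of dicts, best first, with "p" (0 to 1); they miss things now and then, are a little off and sometimes report something else, mostly with a low value. They report only what shows in the picture. A call takes as long as a camera call.
- bot.outline_of(target, camera): "mask" (400x640 bool, what is visible of it) and "pixel" ([column, row] in pixels, amid what is visible of it).
The state is a dict: "time": time; "joint_positions": joint angles; "dq": joint speeds; "tau": joint torques, N m; "tool_pos": TCP position; "tcp_rot": TCP orientation; "contact_force": force on the tool from outside, world axes, zero at the start; "moment": the same for the moment, N m; "grip_width": finger opening in mm; "finger_force": force on a finger pad.
Only numpy, scipy, OpenCV 4.12 (cv2) and the standard library are available. Lean on these libraries where they do the work, as an engineer would, in place of code of your own. Each camera call takes 0.05 s, during which the arm holds its last target. There are 200 camera calls.

## Working session

There is one attempt and no reset: what is moved stays moved. The work goes in short steps, Python scripts to look and compute and a shell command to move; the robot and the scene stay as the last step left them, time stands still between calls to the robot, and variables do not carry over. Pictures are saved under pics/ and viewed, at most 10 in all, crops included, and the job is handed in when it is done.

```bash
mkdir -p pics
python3 - <<'E'
from plant import bot
import cv2,numpy as np
a=bot.capture("scene");b=bot.capture("top")
cv2.imwrite("pics/s.png",a[:,:,::-1]);cv2.imwrite("pics/t.png",b[:,:,::-1])
for c in("scene","top"):
  print(c,bot.camera_model(c))
  for n in("rotator","hub","orange_clip","amber_vial","beaker","tube_rack","reagent_bottle","brown_bottle","magnifier"):
    r=bot.outline_of(n,c)
    print(n,[(round(x["p"],2),x["pixel"],int(x["mask"].sum())) for x in r[:2]])
o=bot.get_obs();print(o)
E
```

```text
scene {'fx': 410.5368940779255, 'fy': 410.5368940779255, 'cx': 312.1729899799665, 'cy': 200.85220694767128, 'position': array([1087.53065477, -848.01260207,  953.39853772]), 'orientation': array([-2.23349047e+00,  1.09614959e-03,  5.53515413e-01])}
rotator [(0.68, [338.6, 203.5], 752), (0.61, [336.6, 214.2], 3197)]
hub [(0.87, [342.8, 201.1], 713)]
orange_clip [(0.81, [337.2, 198.7], 925)]
amber_vial [(0.57, [299.5, 251.3], 274)]
beaker [(0.75, [368.5, 194.2], 255)]
tube_rack [(0.84, [341.0, 154.4], 1111)]
reagent_bottle [(0.78, [251.7, 331.1], 1220)]
brown_bottle [(0.7, [382.4, 180.3], 420)]
magnifier [(0.69, [201.4, 307.3], 978)]
top {'fx': 393.5501515088522, 'fy': 393.5501515088522, 'cx': 324.84178597124884, 'cy': 201.7675791198049, 'position': array([ 361.74989267,   53.35907087, 1164.66036892]), 'orientation': array([-2.96731079, -0.00854888, -1.54465094])}
rotator [(0.97, [304.3, 190.6], 3348)]
hub [(0.89, [304.7, 173.8], 871)]
orange_clip [(0.97, [307.6, 172.7], 864)]
amber_vial [(0.58, [172.3, 251.8], 2455), (0.52, [371.8, 201.6], 208)]
beaker [(0.55, [243.9, 170.9], 332)]
tu
[... 231 characters left out ...]
: 1.0, 'joint_positions': array([-1.48499572e+00,  3.41989120e-01,  1.52412384e+00,  7.46276413e-06,
        1.27542674e+00, -1.46002655e-01]), 'dq': array([-4.59764861e-04,  1.15127988e-03,  9.54296247e-05,  1.89696262e-04,
       -1.53851747e-05,  1.24185794e-04]), 'tau': array([-1.79695005e-03, -4.31143606e+01, -2.44481063e+01,  7.15263351e-02,
        4.81927407e-02, -1.68739582e-06]), 'tool_pos': array([ 120.63229794, -510.95253697,  226.73782262]), 'tcp_rot': array([3.14153922e+00, 6.40762990e-07, 2.31801089e-01]), 'contact_force': array([-0.21307736,  0.13235549,  0.12669704]), 'moment': array([0.01267921, 0.07421684, 0.01251601]), 'finger_force': 0.0, 'grip_width': 92.08378380057529}
```

View pics/s.png

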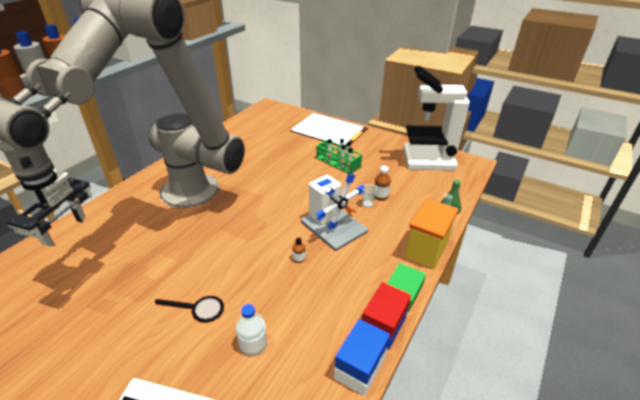

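View pics/t.png

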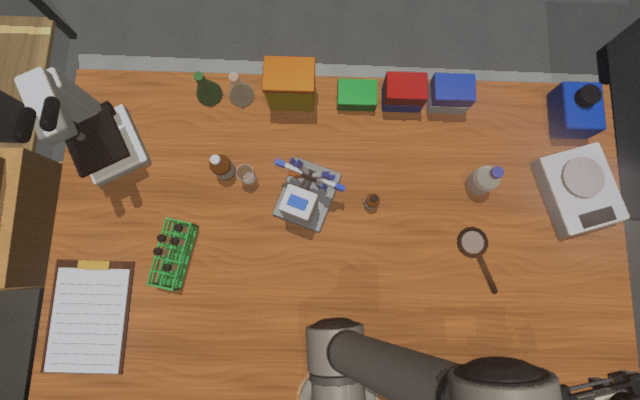

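The scene and top pictures show the rotator near top pixel (305,190). Its wheel faces away from the robot, with the beaker at (247,176) and the vial at (372,201) to either side. I'll enlarge both.

Run:
```python
import cv2,numpy as np
a=cv2.imread("pics/s.png")[165:255,285:405];b=cv2.imread("pics/t.png")[145:240,210:390]
a=cv2.resize(a,None,fx=6,fy=6,interpolation=cv2.INTER_CUBIC)
b=cv2.resize(b,None,fx=4.4,fy=4.4,interpolation=cv2.INTER_CUBIC)
cv2.imwrite("pics/sc.png",a);cv2.imwrite("pics/tc.png",b)
```

```text
(no output)
```

View pics/sc.png

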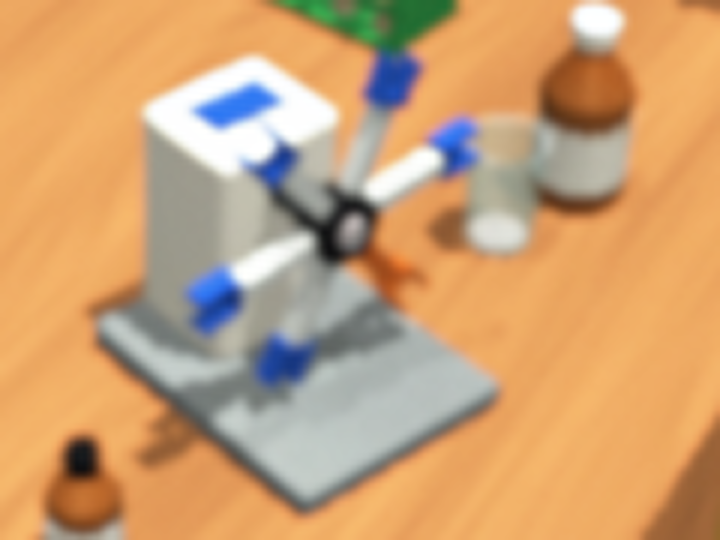

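View pics/tc.png

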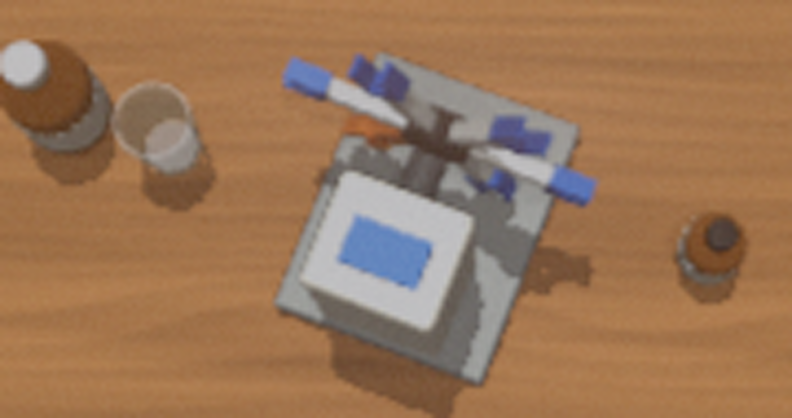

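```bash
cat > h.py <<'E'
from plant import bot
import numpy as np
from scipy.optimize import least_squares
from scipy.spatial.transform import Rotation as R
def proj(c,P):
    m=bot.camera_model(c); Q=(np.atleast_2d(P)-m["position"])@R.from_euler("xyz",m["orientation"]).as_matrix()
    return np.c_[m["fx"]*Q[:,0]/Q[:,2]+m["cx"],m["fy"]*Q[:,1]/Q[:,2]+m["cy"]]
def ray(c,uv,z):
    m=bot.camera_model(c);M=R.from_euler("xyz",m["orientation"]).as_matrix()
    d=M@[(uv[0]-m["cx"])/m["fx"],(uv[1]-m["cy"])/m["fy"],1];return m["position"]+d*(z-m["position"][2])/d[2]
def W(p,L): # rotator->world
    return R.from_euler("z",p[2]).apply(np.atleast_2d(L))+[p[0],p[1],0]
def clip(a,r=87): return [25,-r*np.sin(a),130+r*np.cos(a)]
E
python3 - <<'E'
from h import *
T=lambda u:np.array(u)/4.4+[210,145]
S=lambda u:np.array(u)/6+[285,165]
base=[[90,75,18],[90,-75,18],[-100,-75,18],[-100,75,18]]
tu=T([(378,53),(578,128),(481,378),(277,304)])
hs=[[-20,42.5,160],[-20,-42.5,160],[-95,-42.5,160],[-95,42.5,160]]
th=T([(345,170),(474,214),(430,332),(300,285)])
f=lambda p:np.r_[(proj("top",W(p,base))-tu).ravel(),(proj("top",W(p,hs))-th).ravel()]
m=ray("top",tu.mean(0),18)
r=least_squares(f,[m[0],m[1],-.3]);p=r.x;print(p,np.abs(r.fun).max())
sb=S([(498,388),(308,500),(98,322)])
print("scene base resid",(proj("scene",W(p,base[:3]))-sb).round(1).tolist())
g=lambda q:np.r_[f(q),(proj("scene",W(q,base[:3]))-sb).ravel()]
p2=least_squares(g,p).x;print(p2)
obs=S([(392,80),(457,147),(273,160),(215,300),(285,360)]);org=S((405,278))
def h(a):
    e=[]
    U=proj("scene",W(p2,[clip(a+k*np.pi/3) for k in range(1,6)]))
    return [np.linalg.norm(obs-u,axis=1).min() for u in U]+[np.linalg.norm(proj("scene",W(p2,[clip(a)]))[0]-org)]
A=np.linspace(-np.pi,np.pi,721);c=[np.sum(np.square(h(a))) for a in A];i=np.argmin(c);print(A[i],np.degrees(A[i]),np.round(h(A[i]),1))
print("hub",W(p2,[25,0,130]))
for n,uv,z in(("beaker",(243.9,170.9),40),("amber",(371.8,201.6),45),("brown",(221,166),65),("reagent",(484.7,181),75)):print(n,ray("top",uv,z))
E
```

```text
[ 5.91489569e+02  9.98451064e+01 -3.31665924e-01] 1.5472108214632954
scene base resid [[0.6, -1.1], [-0.5, -0.1], [-1.7, 0.0]]
[ 5.91893621e+02  9.98357707e+01 -3.33529028e-01]
-2.4870941840919194 -142.5 [0.9 0.6 1.4 0.8 0.2 1.2]
hub [[615.51594321  91.65128035 130.        ]]
beaker [645.40927956 288.9839654   40.        ]
amber [563.32322912 -86.80434455  45.        ]
brown [651.7332988 350.376451   65.       ]
reagent [ 626.41190996 -404.4855292    75.        ]
```

The fit gives the rotator at (592, 100) with yaw -0.333, hub (615.5, 91.7, 130) and wheel angle about -142°. The residuals are about 1.5 px, so it agrees with the given sizes. I'll push the upper spokes towards the rotator's -y with shut fingers from above. First I go up, shut the fingers and turn so that tool x lies along the rotator's +y and tool y along its +x.

```bash
python3 -m jog '[[0,0,-10,0,0,-0.1436],[0,0,-10,0,0,-0.1436],[0,0,-10,0,0,-0.1436],[0,0,-10,0,0,-0.1436],[0,0,-10,0,0,-0.1436],[0,0,-10,0,0,-0.1436],[0,0,-10,0,0,-0.1436],[0,0,0,0,0,0]]' 0
python3 -m jog '[[20,7,0,0,0,0],[40,14,0,0,0,0],[40,14,0,0,0,0],[40,14,0,0,0,0],[40,14,0,0,0,0],[40,14,0,0,0,0],[40,14,0,0,0,0],[40,14,0,0,0,0],[40,14,0,0,0,0],[40,14,0,0,0,0],[40,14,0,0,0,0]]'
python3 -m jog '[[40,14,0,0,0,0],[40,14,0,0,0,0],[40,14,0,0,0,0],[40,14,0,0,0,0],[40,14,0,0,0,0],[40,14,0,0,0,0],[40,14,0,0,0,0],[40,14,0,0,0,0],[35,8,0,0,0,0],[20,4,0,0,0,0],[0,0,0,0,0,0],[0,0,0,0,0,0]]'
cat >> h.py <<'E'
P=[591.9,99.8,-.3335]
def rel(p=P):
    o=bot.get_obs();q=R.from_euler("z",-p[2]).apply(o["tool_pos"]-[p[0],p[1],0])
    print("TCP in rotator",q.round(1),"rpy",o["tcp_rot"].round(3),"F",o["contact_force"].round(1),"w",round(o["grip_width"],1),"t",round(o["time"],2))
E
python3 -c "from h import *;rel()"
```

```text
time: 1.8
tool_pos: [120.7, -511.5, 298.0]
tcp_rot: [3.14, 0.003, 1.238]
contact_force: [-1.0, -0.7, 0.2]
grip_width: 32.6
finger_force: 0.0
time: 2.9
tool_pos: [397.8, -160.7, 296.4]
tcp_rot: [-3.142, 0.0, 1.232]
contact_force: [0.5, -0.9, -0.5]
grip_width: 0.4
finger_force: 0.0
time: 4.1
tool_pos: [636.8, 151.3, 295.6]
tcp_rot: [-3.14, 0.001, 1.235]
contact_force: [-0.0, -1.1, 1.1]
grip_width: 0.1
finger_force: 0.0
TCP in rotator [ 25.6  63.4 295.6] rpy [-3.140e+00  1.000e-03  1.235e+00] F [-0.  -1.1  1.1] w 0.1 t 4.1
```

```bash
python3 -m jog '[[2,2,10,0,0,0],[1,0,20,0,0,0],[0,0,20,0,0,0],[0,0,20,0,0,0],[0,0,20,0,0,0],[0,0,15,0,0,0],[0,0,0,0,0,0]]'
python3 -m jog '[[-5,0,0,0,0,0],[-5,0,0,0,0,0],[-5,0,0,0,0,0],[-5,0,0,0,0,0],[-5,0,0,0,0,0],[0,0,0,0,0,0]]'
python3 - <<'E'
from h import *
import cv2
rel()
a=bot.capture("scene");cv2.imwrite("pics/s2.png",cv2.resize(a[125:255,265:425,::-1],None,fx=4,fy=4,interpolation=cv2.INTER_CUBIC))
E
```

```text
time: 4.8
tool_pos: [638.4, 152.2, 188.9]
tcp_rot: [-3.137, 0.003, 1.235]
contact_force: [0.2, 0.1, 0.3]
grip_width: 0.1
finger_force: 0.0
time: 5.4
tool_pos: [631.7, 129.0, 191.9]
tcp_rot: [3.141, 0.0, 1.236]
contact_force: [-0.2, 0.3, 0.5]
grip_width: 0.5
finger_force: 0.0
TCP in rotator [ 28.   40.7 191.9] rpy [3.141 0.    1.236] F [-0.2  0.3  0.5] w 0.5 t 5.4
```

View pics/s2.png

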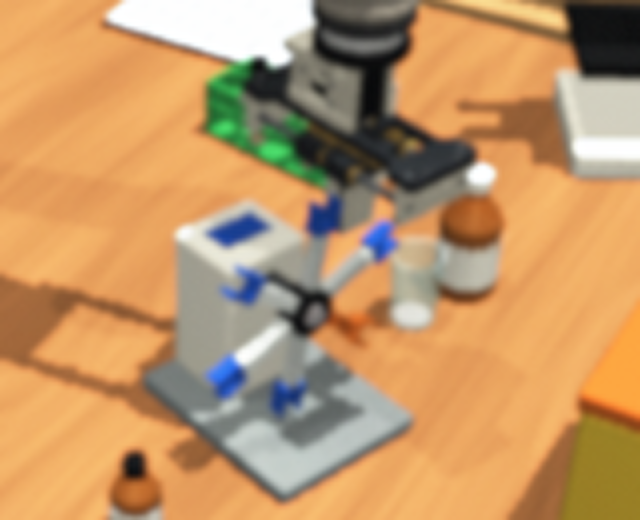

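The fingers appear apart in this view, at about (355,205) and (415,200), and the top clip is at (325,215). I'll check where the TCP should show.

```bash
python3 - <<'E'
from h import *
o=bot.get_obs();q=o["tool_pos"];M=R.from_euler("xyz",o["tcp_rot"]).as_matrix()
for l in([0,0,0],[0,46,0],[0,-46,0],[0,0,-40]):
  print(l,((proj("scene",q+M@np.array(l))-[265,125])*4).round())
print(o["grip_width"],M.round(2).tolist())
E
sleep 0
```

```text
[0, 0, 0] [[347. 230.]]
[0, 46, 0] [[388. 256.]]
[0, -46, 0] [[308. 205.]]
[0, 0, -40] [[350. 188.]]
0.29897930747032486 [[0.33, 0.94, -0.0], [0.94, -0.33, -0.0], [-0.0, -0.0, -1.0]]
```

Run:
```python
from h import *
import cv2
cv2.imwrite("pics/w.png",bot.capture("wrist")[:,:,::-1])
```

```text
(no output)
```

View pics/w.png

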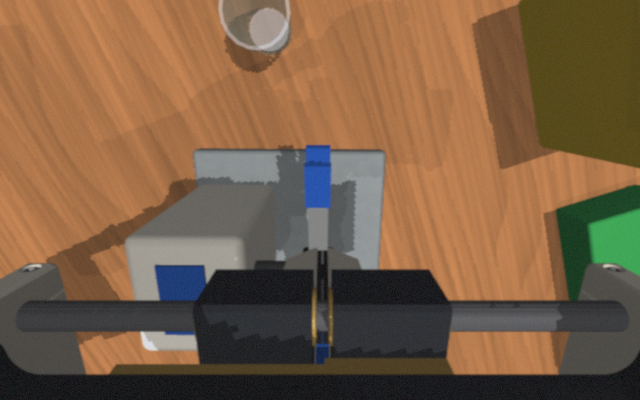

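The wrist view shows the fingers shut at (322,320) and in line with the wheel plane (blue clip at column 317). The part I took for a second finger is the gripper mechanism. I'll carry on with stroke 1.

```bash
python3 -m jog '[[-5,-2,2,0,0,0],[-6,0,0,0,0,0],[-6,0,0,0,0,0],[-6,0,0,0,0,0],[-6,0,0,0,0,0],[-6,0,0,0,0,0],[-6,0,0,0,0,0],[0,0,0,0,0,0]]'
python3 -m jog '[[-6,0,0,0,0,0],[-6,0,0,0,0,0],[-6,0,0,0,0,0],[-6,0,0,0,0,0],[-5,0,0,0,0,0],[0,0,0,0,0,0],[0,0,0,0,0,0]]'
cat >> h.py <<'E'
import cv2
from scipy.ndimage import label,center_of_mass
def wheel(guess,tag=None):
    im=bot.capture("scene");a=im.astype(int)
    m=(a[:,:,2]>110)&(a[:,:,2]-a[:,:,0]>60)&(a[:,:,2]-a[:,:,1]>45)
    A=np.radians(np.arange(guess-35,guess+35,.5));best=[]
    for t in A:
        s=0
        for k in range(1,6):
            for r in(80,87,94):
                u,v=proj("scene",W(P,[clip(t+k*np.pi/3,r)]))[0].round().astype(int);s+=m[v-1:v+2,u-1:u+2].sum()
        best.append(s)
    best=np.array(best);i=np.where(best>=best.max()*.97)[0]
    print("wheel deg",np.degrees(A[i]).mean().round(1),"score",best.max(),"/135")
    if tag:cv2.imwrite(f"pics/{tag}.png",cv2.resize(im[135:255,265:425,::-1],None,fx=4,fy=4,interpolation=cv2.INTER_CUBIC))
E
python3 -c "
from h import *
rel();wheel(-80,'s3')"
```

```text
time: 6.3
tool_pos: [616.2, 90.8, 189.6]
tcp_rot: [-3.141, 0.001, 1.236]
contact_force: [-0.4, 0.5, -0.6]
grip_width: 0.6
finger_force: 0.0
time: 7.0
tool_pos: [607.0, 64.0, 189.9]
tcp_rot: [3.141, 0.001, 1.237]
contact_force: [-0.8, 0.2, 0.6]
grip_width: 0.1
finger_force: 0.0
TCP in rotator [ 26.  -28.9 189.9] rpy [3.141e+00 1.000e-03 1.237e+00] F [-0.8  0.2  0.6] w 0.1 t 7.0
wheel deg -76.2 score 69 /135
```

View pics/s3.png

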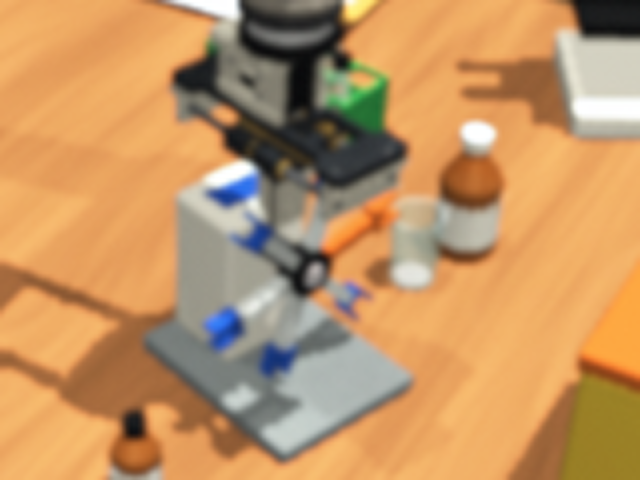

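Stroke 1 worked. Orange now points to +y and slightly up, at (375,212), about -77°. For stroke 2 I rise, go back, come down and push the next spoke.

```bash
python3 -m jog '[[2,0,-10,0,0,0],[0,0,-25,0,0,0],[0,0,-25,0,0,0],[0,0,-15,0,0,0],[15,0,0,0,0,0],[25,0,0,0,0,0],[25,0,0,0,0,0],[20,0,0,0,0,0],[8,0,0,0,0,0],[0,0,0,0,0,0],[0,0,0,0,0,0]]'
python3 -m jog '[[0,0,20,0,0,0],[0,0,20,0,0,0],[0,0,20,0,0,0],[0,0,15,0,0,0],[0,0,0,0,0,0],[-6,0,0,0,0,0],[-6,0,0,0,0,0],[-6,0,0,0,0,0],[-6,0,0,0,0,0],[-6,0,0,0,0,0],[0,0,0,0,0,0]]'
python3 -c "
from h import *
rel()"
python3 -m jog '[[-6,0,0,0,0,0],[-6,0,0,0,0,0],[-6,0,0,0,0,0],[-6,0,0,0,0,0],[-6,0,0,0,0,0],[-6,0,0,0,0,0],[-6,0,0,0,0,0],[-6,0,0,0,0,0],[-5,0,0,0,0,0],[0,0,0,0,0,0],[0,0,0,0,0,0]]'
python3 -c "
from h import *
rel();wheel(-30,'s4')"
```

```text
time: 8.15
tool_pos: [637.9, 154.0, 264.2]
tcp_rot: [-3.141, 0.001, 1.237]
contact_force: [0.3, -0.5, 0.1]
grip_width: 0.6
finger_force: 0.0
time: 9.25
tool_pos: [628.1, 124.9, 190.0]
tcp_rot: [3.141, 0.0, 1.236]
contact_force: [-0.7, 0.1, 0.3]
grip_width: 0.4
finger_force: 0.0
TCP in rotator [ 26.   35.5 190. ] rpy [3.141 0.    1.236] F [-0.7  0.1  0.3] w 0.4 t 9.25
time: 10.35
tool_pos: [610.9, 75.4, 189.8]
tcp_rot: [3.141, 0.0, 1.237]
contact_force: [0.1, -0.5, -0.4]
grip_width: 0.6
finger_force: 0.0
TCP in rotator [ 26.  -16.8 189.8] rpy [3.141 0.    1.237] F [ 0.1 -0.5 -0.4] w 0.6 t 10.35
wheel deg -28.8 score 97 /135
```

View pics/s4.png

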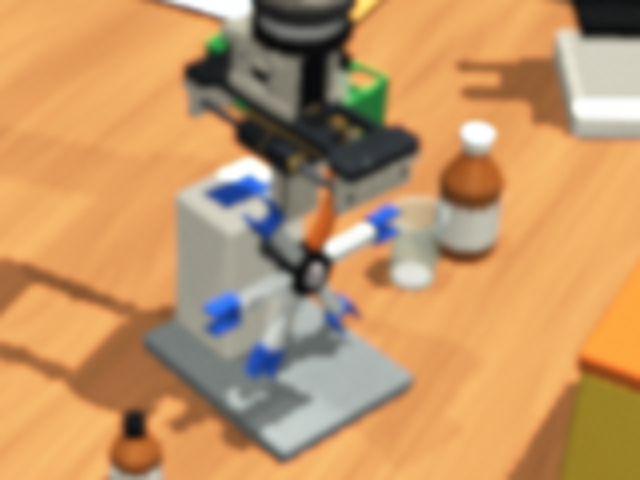

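Orange is now about 29° short of upright, at (320,215). For stroke 3 I push the orange spoke itself to just short of vertical and measure.

```bash
python3 -m jog '[[1,0,-10,0,0,0],[0,0,-25,0,0,0],[0,0,-25,0,0,0],[0,0,-15,0,0,0],[15,0,0,0,0,0],[25,0,0,0,0,0],[25,0,0,0,0,0],[20,0,0,0,0,0],[8,0,0,0,0,0],[0,0,0,0,0,0],[0,0,0,0,0,0]]'
python3 -m jog '[[0,0,20,0,0,0],[0,0,20,0,0,0],[0,0,20,0,0,0],[0,0,15,0,0,0],[0,0,0,0,0,0],[-6,0,0,0,0,0],[-6,0,0,0,0,0],[-6,0,0,0,0,0],[-6,0,0,0,0,0],[0,0,0,0,0,0]]'
python3 -m jog '[[-5,0,0,0,0,0],[-5,0,0,0,0,0],[-5,0,0,0,0,0],[-5,0,0,0,0,0],[-4,0,0,0,0,0],[-3,0,0,0,0,0],[-2,0,0,0,0,0],[0,0,0,0,0,0],[0,0,0,0,0,0]]'
python3 -c "
from h import *
rel();wheel(0)"
```

```text
time: 11.5
tool_pos: [641.5, 164.4, 264.2]
tcp_rot: [-3.141, 0.001, 1.237]
contact_force: [-0.5, -0.5, 0.3]
grip_width: 0.4
finger_force: 0.0
time: 12.5
tool_pos: [633.8, 140.8, 190.3]
tcp_rot: [3.141, 0.0, 1.236]
contact_force: [-0.2, -0.9, 0.3]
grip_width: 0.4
finger_force: 0.0
time: 13.4
tool_pos: [624.3, 114.4, 189.5]
tcp_rot: [-3.141, 0.0, 1.237]
contact_force: [-0.1, 0.1, 0.3]
grip_width: 0.4
finger_force: 0.0
TCP in rotator [ 25.8  24.4 189.5] rpy [-3.141  0.     1.237] F [-0.1  0.1  0.3] w 0.4 t 13.4
wheel deg 6.0 score 104 /135
```

The estimate is already near zero. I'll back off and measure with a clear view.

```bash
python3 -m jog '[[5,0,0,0,0,0],[8,0,0,0,0,0],[8,0,-10,0,0,0],[0,0,-25,0,0,0],[0,0,-25,0,0,0],[0,0,-25,0,0,0],[0,-25,-20,0,0,0],[0,-40,0,0,0,0],[0,-40,0,0,0,0],[0,-30,0,0,0,0],[0,0,0,0,0,0]]'
python3 - <<'E'
from h import *
rel();wheel(0,'s5')
im=bot.capture("scene")[:,:,::-1].astype(int)
b=bot.capture("top");cv2.imwrite("pics/t5.png",cv2.resize(b[145:240,210:390,::-1],None,fx=4.4,fy=4.4,interpolation=cv2.INTER_CUBIC))
hub=proj("scene",W(P,[25,0,130]))[0]
for d in(-15,-10,-5,0,5,10,15):print(d,((proj("scene",W(P,[clip(np.radians(d),95)]))[0]-[265,135])*4).round(),((proj("top",W(P,[clip(np.radians(d),95)]))[0]-[210,145])*4.4).round())
print((hub-[265,135])*4)
E
```

```text
time: 14.55
tool_pos: [501.0, 180.6, 296.5]
tcp_rot: [3.141, -0.001, 1.24]
contact_force: [-0.7, -0.1, 1.0]
grip_width: 0.6
finger_force: 0.0
TCP in rotator [-112.3   46.6  296.5] rpy [ 3.141e+00 -1.000e-03  1.240e+00] F [-0.7 -0.1  1. ] w 0.6 t 14.55
wheel deg 6.0 score 115 /135
-15 [332. 165.] [394.  79.]
-10 [324. 167.] [407.  83.]
-5 [317. 169.] [421.  88.]
0 [309. 173.] [434.  93.]
5 [301. 177.] [448.  98.]
10 [293. 182.] [462. 103.]
15 [285. 188.] [476. 109.]
[303.71591633 269.07749632]
```

View pics/s5.png

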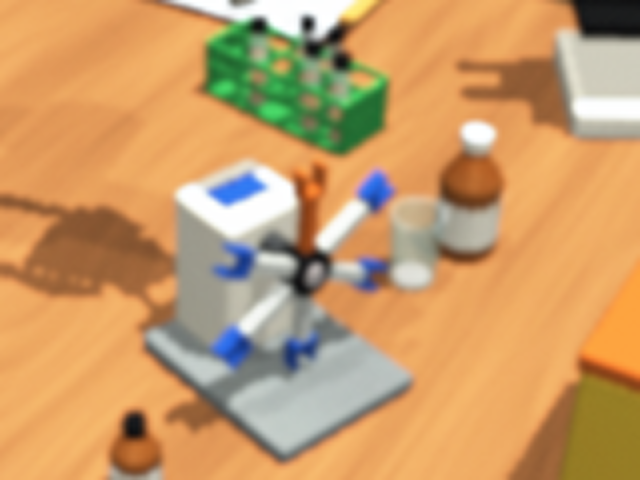

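View pics/t5.png

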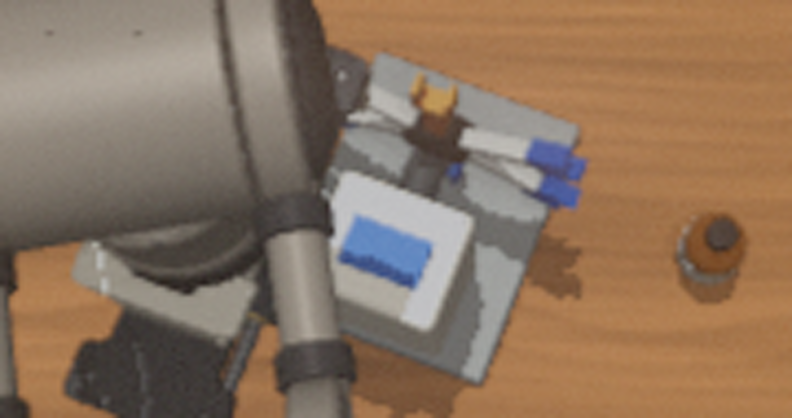

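In both views the orange clip, scene (308,178) and top (435,95), matches the 0° prediction, but the blue-mask fit says +6°. I'll settle it with the orange pixels.

Run:
```python
from h import *
x,y,z=np.meshgrid([18,32],[-1,1],[1,0]);
for c in("scene","top"):
  im=bot.capture(c).astype(int);r,g,b=im[...,0],im[...,1],im[...,2]
  (u0,v0),=proj(c,W(P,[clip(0,60)])).astype(int)
  hsv=cv2.cvtColor(im.astype(np.uint8),cv2.COLOR_RGB2HSV);m=(hsv[...,0]<18)&(hsv[...,1]>165)&(hsv[...,2]>60)
  w=np.zeros_like(m);w[v0-27:v0+25,u0-22:u0+22]=1
  if c=="scene": w[:,u0+8:]=0
  m&=w
  def mask(t):
    q=np.zeros(m.shape,np.uint8)
    for (h,r0,r1,d) in((6,22,73,6),(12,73,82,7),(-99,82,100,7)):
      for lo,hi in([(-h,h)] if h>0 else [(-12,-7),(7,12)]):
        L=[[25+sx*d,-(rr*np.sin(t)+s*np.cos(t)),130+rr*np.cos(t)-s*np.sin(t)] for sx in(-1,1) for s in(lo,hi) for rr in(r0,r1)]
        U=proj(c,W(P,L));cv2.fillConvexPoly(q,cv2.convexHull((U*16).round().astype(np.int32)),1,shift=4)
    return q>0
  A=np.arange(-20,21,1.);s=[(mask(np.radians(t))&m).sum()/(mask(np.radians(t))|m).sum() for t in A]
  i=np.argsort(s)[::-1][:6];print(c,m.sum(),A[i],np.round(np.array(s)[i],2))
  k=bot.outline_of("orange_clip",c);print([(x["p"],x["pixel"],x["mask"].sum()) for x in k[:1]])
rel()
```

```text
scene 121 [ 0. -1.  1. -2. -3.  2.] [0.7  0.67 0.67 0.65 0.64 0.63]
[(0.74, [340.9, 201.0], np.int64(817))]
top 0 [20. 19. 18. 17. 16. 15.] [0. 0. 0. 0. 0. 0.]
[(0.85, [315.2, 179.8], np.int64(626))]
TCP in rotator [-108.2   45.5  294.3] rpy [-3.141  0.     1.236] F [ 0.3 -0.  -0.6] w 0.6 t 14.9
```

The orange fit gives 0° ± 2°. That agrees with the top view and with where the finger stopped. The robot is clear of everything.

```bash
python3 -c "
from plant import bot
print(bot.close_job())"
```

```text
the job is handed in; nothing more can be done
None
```

I turned the wheel in three gentle fingertip pushes and handed the job in with the orange clip upright to about 0° ± 2° by camera, the robot touching nothing and the other things not visibly moved; no verdict came back.

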